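# Load a culture dish into the spring magazine

## Robot

A 6-joint arm with a two-finger parallel gripper is mounted at the origin on the work surface. World frame = base frame: x ahead of the robot, y to its left, z up, the work surface at z = 0. Lengths are in m, angles in rad, forces in N, time in s.
With the tool pointing down it reaches from about 0.375 to 0.975 m from the base axis. Payload 3.8 kg.
Tool frame: the origin (TCP) lies at the very end of the fingers, on their centre line; the grasp point (between the pads) lies 19 mm behind it; z points along the fingers, y is the direction in which the jaws open and shut (so a half turn about z gives the same grasp; the last joint's range is limited). The gripper opens to 85 mm and grips with 20 to 120 N. Pads are 22 mm wide; open, the fingers measure 114 mm over their backs; the gripper's body (76 mm by 85 mm) begins 54 mm behind the grasp point. The pads swing forward as they close: fully open they stand 13 mm farther back than shut.
Start: joints at [1.238, 0.264, 1.604, -0, 1.274, -0.037], TCP at [0.197, 0.646, 0.231] pointing down, gripper open.
Joint ranges: [-2.63, 2.63], [-0.94, 2.18], [0.31, 2.57], [-1.31, 4.45], [0, 2.66], [-2.55, 2.55]. Speed limits (rad/s): [2.57, 2.57, 3.14, 3.14, 3.14, 3.14].

## Interface

Orientations are given as a rotation vector (axis times angle).
In Python, from workcell import status, read_camera, camera_info, order gives the robot as it stands.
- The arm moves only by the tool move_arm, never from a script. Its argument "deltas" is a list of rows, each a list of 3 entries, a list of its own where there are three numbers: the turn, a rotation vector about the world's x, y, z as a fraction of full scale, then the shift along the world's x, y, z as a fraction of full scale, then the closure, from -1 (fully open) to 1 (shut), so that 0 is half open. A call has 1 to 20 rows; each row is the pose to reach, as a shift and turn from the pose commanded when the call began; what a row does not reach only later rows make up. Full scale, the value 1, is 0.1 m for a shift and pi/2 rad for a turn. A row lasts 1/8 s, in which the tool goes at most 62.5 mm and 10.7 degrees, less where a joint would pass 70% of its speed; a pose out of reach is approached as far as the arm can. A call with a number of a shift or a turn outside -1 to 1 is refused whole. A call with a gripper value outside its range is refused whole. The fingers move at their own pace and stop on an object; "grip_force" is the grip in N (left out, the last holds). Time passes only in rows, so rows that repeat a pose let the fingers close. It gives the time, the measured TCP pose, the force and the opening at its end, in the units of the state.
- status.read_state(): the state, without advancing time (a new reading comes with each control period).
- read_camera(name): name is "side" or "top" or "wrist"; returns (picture, depth): 480x640x3 uint8, red, green, blue; 480x640 float32, m along the optical axis (not along the pixel's ray), 0 where there is no reading.
- camera_info(name): a dict with "K" (3x3 intrinsics, pixels), "R" (3x3) and "t" (3): a world point X has camera coordinates R X + t. Camera axes: x right, y down, z forward; pixel columns grow to the right and rows downward; lengths in m; the calibration is good to about 2 mm. The wrist camera is an equidistant fisheye: a pixel r from the principal point sees the ray r / f radians off the axis. A picture is of the moment at which its call begins: read the wrist's pose just before it. camera_info takes no time and is no camera call; for the wrist camera it gives the pose at the moment of the call.
- order.finish_job(): hands the job in, once; it reports no verdict.
The state is a dict: "time": time; "q": joint angles; "joint_vel": joint speeds; "joint_torque": joint torques, N m; "tool_pos": TCP position; "tcp_rot": TCP orientation; "wrist_force": force on the tool from outside, world axes, zero at the start; "torque": the same for the moment, N m; "width": opening from 0.0 (shut) to 1.0 (fully open).
Only numpy, scipy, OpenCV 4.12 (cv2) and the standard library are available. Lean on these libraries where they do the work, as an engineer would, in place of code of your own. Each camera call takes 0.05 s, during which the arm holds its last target. There are 200 camera calls.

## Task

Of the three closed culture dishes on the bench, take the middle-sized one, the only one that fits the magazine, lay it flat in the flared mouth and push it straight down against the spring follower until it snaps in beneath the catches and stays there when you let go. Leave the small and the large dish where they are.

Things in the scene. Friction and masses are not known exactly. Their poses are not given: they have to be found in the camera images.
- dish: Middle-sized closed culture dish, a disc 55 mm wide, 15 mm high, about 35 g, loose on the bench; same make as the other two. Origin: centre of its underside, z up. Put into the mouth it rests on the catches' slopes, underside near z = 78 mm; pushed near its middle (up to 15 N) it spreads them and is caught once its top is under z = 69 mm; the follower presses it up with 5 N and has 30 mm to spare.
- magazine: Magazine fixed to the bench. Origin: under its 150 x 120 mm base, on the upright bore axis (z). Guides at +x and -x form a 58 mm bore, open at +y and -y (35 mm gaps, full height, for fingers closing along y). Mouth flares from z = 84 mm to 80 mm wide at its rim, z = 100 mm, the top. 4 sprung catch noses at x = +-20, y = +-17 mm, flat undersides at z = 70 mm; grey follower plate just below them.
- small_dish: The small closed dish, 35 mm in diameter and 11 mm high, loose on the bench, to be left alone. Origin at the centre of its underside.
- large_dish: The large closed dish, 90 mm in diameter and 15 mm high, loose on the bench, to be left alone. Origin at the centre of its underside.
Not all that is in view belongs to the job. What is shaped like the dish but purple or turquoise is not meant.

How it is judged:
By the outcome, as a careful person would: the job done as asked, in the order asked, and still so for the second after the job is handed in, with the robot touching nothing.
It also fails if it takes over 42 s, if anything falls off the work surface, if the arm or the gripper's body presses on something with over 40 N, if the wrist force passes 120 N, or if a joint passes its speed limit or range.

## Working session

There is one attempt and no reset: what is moved stays moved. The work goes in short steps, Python scripts to look and compute and a tool call to move; the robot and the scene stay as the last step left them, time stands still between calls to the robot, and variables do not carry over. Pictures are saved under pics/ and viewed, about 8 in all and at most 12, crops included, and the job is handed in when it is done.

Besides the shell and the picture viewer there is one more tool, called after ">>>" in YAML: its name, and indented under it one key for each argument. move_arm: Moves the arm, as the interface text tells. Its arguments: {"type":"object","properties":{"deltas":{"type":"array","items":{"type":"array"}},"grip_force":{"type":"number"}},"required":["deltas"]}

```bash
mkdir -p pics; ls; python3 - <<'E'
from workcell import status, read_camera, camera_info
import cv2,numpy as np
print(status.read_state())
for n in("top","side"):
    p,d=read_camera(n); cv2.imwrite(f"pics/{n}0.png",p[:,:,::-1]); np.save(f"pics/{n}0.npy",d)
    i=camera_info(n); print(n,i)
E
```

```text
pics
{'time': 0.0, 'q': array([ 1.23810154e+00,  2.64759775e-01,  1.60537039e+00,  5.90156435e-06,
        1.27370997e+00, -3.69057540e-02]), 'joint_vel': array([-6.54917683e-04,  1.00115692e-04, -6.59147668e-04,  1.13932126e-03,
       -1.22730491e-04, -5.09367681e-05]), 'joint_torque': array([-8.79706495e-04, -5.15124321e+01, -3.67314112e+01, -9.59098929e-05,
        1.30051357e-02, -1.81182514e-05]), 'tool_pos': array([0.19652312, 0.64499241, 0.22995952]), 'tcp_rot': array([-0.46287315, -3.10688129,  0.00346813]), 'wrist_force': array([0.85381196, 0.06515402, 0.73954578]), 'torque': array([-0.0122681 , -0.01759446, -0.04001933]), 'width': 0.9972438161633229}
top {'K': array([[586.82529108,   0.        , 321.9228006 ],
       [  0.        , 586.82529108, 241.61301424],
       [  0.        ,   0.        ,   1.        ]]), 'R': array([[ 0.01286892, -0.99970044, -0.02081884],
       [-0.99427396, -0.01058462, -0.10633558],
       [ 0.10608337,  0.02206806, -0.99411233]]), 't': array([0.03002574, 0.55659083, 1.03247315])}
side {'K': array([[463.61092864,   0.        , 324.03431337],
       [  0.        , 463.61092864, 239.29411458],
       [  0.        ,   0.        ,   1.        ]]), 'R': array([[-0.84706672, -0.53101968, -0.02227265],
       [-0.27298886,  0.47065499, -0.83902381],
       [ 0.4560209 , -0.70462896, -0.54363864]]), 't': array([0.49337879, 0.16136386, 0.56773986])}
```

View pics/top0.png

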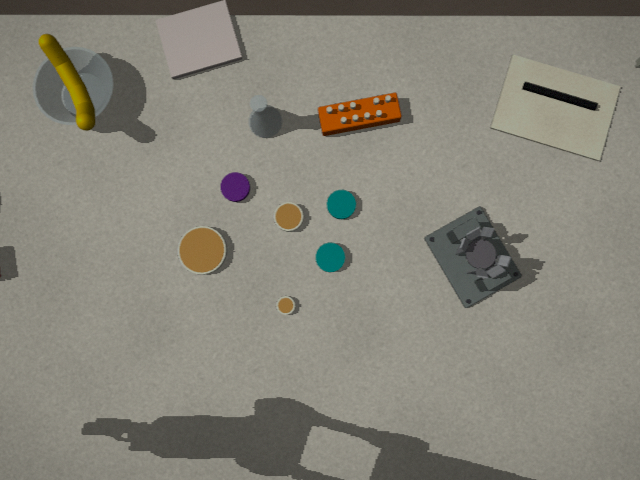

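View pics/side0.png

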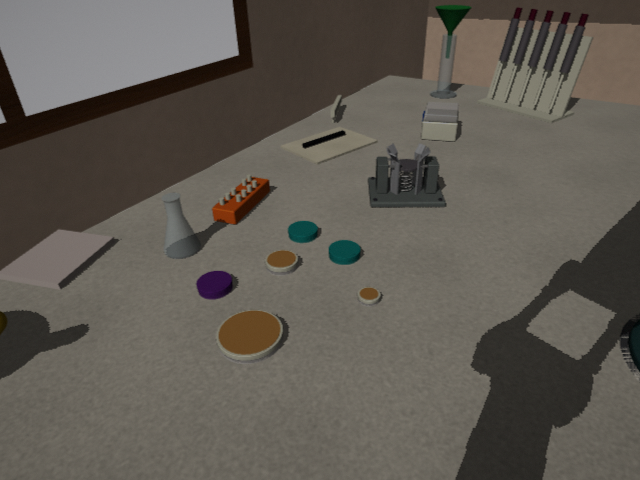

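The top view shows the tan middle dish at about (289,217), the large one at (203,250) and the small one at (286,305). The magazine is at about (475,257), with base screws near (431,239), (480,211), (519,273) and (468,303). Next I'll measure these points and enlarge the magazine.

```bash
cat > h.py <<'E'
import numpy as np,cv2
from workcell import status, read_camera, camera_info
def at_z(n,u,v,z):
    i=camera_info(n); r=i["R"].T@np.linalg.solve(i["K"],[u,v,1.]); o=-i["R"].T@i["t"]
    return o+r*(z-o[2])/r[2]
def cloud(n,d):
    i=camera_info(n); v,u=np.mgrid[:480,:640]
    p=np.stack([u,v,np.ones_like(u)],-1)@np.linalg.inv(i["K"]).T*d[...,None]
    return (p-i["t"])@i["R"]
E
python3 - <<'E'
from h import *
im=cv2.imread("pics/top0.png"); d=np.load("pics/top0.npy"); c=cloud("top",d)
hsv=cv2.cvtColor(im,cv2.COLOR_BGR2HSV)
m=((hsv[...,0]>8)&(hsv[...,0]<24)&(hsv[...,1]>110)&(hsv[...,2]>80)).astype(np.uint8)
n,l,s,ce=cv2.connectedComponentsWithStats(m)
for k in range(1,n):
    if s[k,4]>80: 
        q=c[l==k]; print(s[k],ce[k],np.median(q,0),at_z("top",*ce[k],.015), 2*np.sqrt(s[k,4]/np.pi))
# magazine base
for z0,z1 in((.004,.03),(.03,.06),(.06,.08),(.09,.12)):
    mm=(c[...,2]>z0)&(c[...,2]<z1); mm[:, :415]=0; mm[:,545:]=0; mm[:195]=0;mm[320:]=0
    p=c[mm]; r=cv2.minAreaRect((p[:,:2]*1000).astype(np.float32)); print(z0,len(p),r,np.median(p,0))
cv2.imwrite("pics/mag.png",cv2.resize(im[195:320,415:545],None,fx=5,fy=5,interpolation=cv2.INTER_CUBIC)[:600])
E
```

```text
[ 318   93   84   40 1803] [358.8452579  112.28785358] [ 0.79799645 -0.02909718  0.02937259] [ 0.80277943 -0.02930595  0.015     ] 47.9129512674548
[276 204  25  25 493] [287.98985801 216.03448276] [0.6046238  0.10008923 0.01490658] [0.60464309 0.10020155 0.015     ] 25.05408341078227
[ 180  228   44   44 1517] [201.30388926 249.62689519] [0.54019953 0.25883268 0.01502677] [0.54059394 0.25886416 0.015     ] 43.948883823861124
[278 298  15  15 168] [285.22619048 305.14285714] [0.44116092 0.10275501 0.01084171] [0.44097015 0.10211742 0.015     ] 14.625465582862905
0.004 3257 ((535.5720825195312, -254.9447479248047), (227.2749786376953, 239.9955291748047), 0.552575945854187) [ 0.5285756  -0.22063188  0.01138646]
0.03 175 ((533.6219482421875, -237.5079345703125), (119.94961547851562, 52.473533630371094), 28.483800888061523) [ 0.51892024 -0.237799    0.04593612]
0.06 1434 ((534.0799560546875, -237.93190002441406), (122.47191619873047, 51.6473503112793), 29.2022647857666) [ 0.5337638  -0.23849     0.07099546]
0.09 430 ((534.4803466796875, -238.51800537109375), (85.49124908447266, 65.34950256347656), 30.269485473632812) [ 0.52601816 -0.2418928   0.09608336]
```

View pics/mag.png

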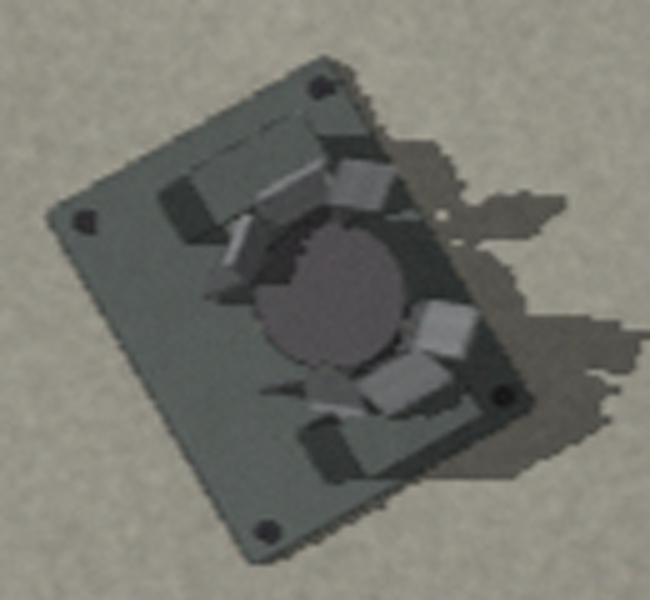

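The enlarged crop shows the two guides on the up-left/down-right axis, with the noses around the follower disc at crop (332,296). The base corners are at crop (50,215), (328,58), (532,402) and (255,562). The magazine's x axis lies about 29° from world x, and its bore is near (0.534,-0.238). The dish top measures z = 0.0149 at (0.6046,0.1002), which matches its stated height. I'll move above the dish and turn on the way.

>>> move_arm:
  deltas:
    - [[0,0,-0.06],[0.23,-0.3,-0.05],-1]
    - [[0,0,-0.11],[0.46,-0.6,-0.1],-1]
    - [[0,0,-0.17],[0.68,-0.91,-0.17],-1]

```text
time: 0.48
tool_pos: [0.2652, 0.5536, 0.2136]
tcp_rot: [0.876, 3.017, -0.001]
wrist_force: [0.4, 0.5, -0.0]
width: 1.004
```

>>> move_arm:
  deltas:
    - [[0,0,-0.06],[0.23,-0.3,-0.05],-1]
    - [[0,0,-0.11],[0.46,-0.6,-0.1],-1]
    - [[0,0,-0.17],[0.68,-0.91,-0.17],-1]

```text
time: 0.85
tool_pos: [0.3333, 0.4625, 0.1968]
tcp_rot: [-1.271, -2.873, 0.001]
wrist_force: [0.5, 1.0, -0.7]
width: 0.997
```

```bash
python3 - <<'E'
from h import *
from scipy.spatial.transform import Rotation as R
s=status.read_state(); print(s["time"],s["tool_pos"],R.from_rotvec(s["tcp_rot"]).as_matrix()[:,1:])
f=lambda a,b:(415+a/5-.4,195+b/5-.4)
P=[at_z("top",*f(*q),.012) for q in((50,215),(328,58),(532,402),(255,562))]
print("base centre",np.mean(P,0)); print([np.linalg.norm(P[i]-P[i-1]) for i in range(4)])
for a,b in((1,2),(0,3)): v=P[a]-P[b]; print("x axis deg",np.degrees(np.arctan2(v[1],v[0])))
print("follower",at_z("top",*f(332,296),.069))
E
```

```text
0.85 [0.33329952 0.46247903 0.19676204] [[ 7.39816259e-01 -1.81114336e-04]
 [ 6.72808874e-01 -3.20799403e-04]
 [-3.49828039e-04 -9.99999932e-01]]
base centre [ 0.53429527 -0.23895278  0.012     ]
[np.float64(0.14548479515442364), np.float64(0.11837101222993657), np.float64(0.14491633173262586), np.float64(0.116978753516901)]
x axis deg 29.682847789265278
x axis deg 30.23323623409341
follower [ 0.53376486 -0.23981797  0.069     ]
```

>>> move_arm:
  deltas:
    - [[0,0,-0.06],[0.23,-0.3,-0.05],-1]
    - [[0,0,-0.11],[0.46,-0.6,-0.1],-1]
    - [[0,0,-0.17],[0.68,-0.91,-0.17],-1]

```text
time: 1.23
tool_pos: [0.4013, 0.3715, 0.1798]
tcp_rot: [-1.642, -2.678, 0.0]
wrist_force: [0.7, -0.2, -0.2]
width: 0.999
```

>>> move_arm:
  deltas:
    - [[0,0,-0.06],[0.23,-0.3,-0.05],-1]
    - [[0,0,-0.11],[0.46,-0.6,-0.1],-1]
    - [[0,0,-0.17],[0.68,-0.91,-0.17],-1]

```text
time: 1.6
tool_pos: [0.4692, 0.2806, 0.1629]
tcp_rot: [-1.984, -2.436, 0.0]
wrist_force: [-0.0, 0.7, -0.0]
width: 1.001
```

>>> move_arm:
  deltas:
    - [[0,0,-0.06],[0.23,-0.3,-0.05],-1]
    - [[0,0,-0.11],[0.46,-0.6,-0.1],-1]
    - [[0,0,-0.17],[0.68,-0.91,-0.17],-1]

```text
time: 1.98
tool_pos: [0.5372, 0.1896, 0.1458]
tcp_rot: [-2.29, -2.15, 0.0]
wrist_force: [-0.7, -0.5, -0.1]
width: 0.997
```

>>> move_arm:
  deltas:
    - [[0,0,-0.06],[0.23,-0.3,-0.05],-1]
    - [[0,0,-0.11],[0.46,-0.6,-0.1],-1]
    - [[0,0,-0.17],[0.67,-0.9,-0.17],-1]
    - [[0,0,-0.17],[0.67,-0.9,-0.17],-1]

```text
time: 2.48
tool_pos: [0.6042, 0.0985, 0.128]
tcp_rot: [-2.556, -1.826, 0.003]
wrist_force: [0.2, 0.4, -0.0]
width: 1.0
```

```bash
python3 - <<'E'
from h import *
s=status.read_state(); print(s["time"],s["tool_pos"])
p,d=read_camera("wrist"); i=camera_info("wrist"); print(i)
cv2.imwrite("pics/w1.png",p[:,:,::-1])
E
```

```text
2.475 [0.60416537 0.09850003 0.12804403]
{'K': array([[371.64829954,   0.        , 325.78990899],
       [  0.        , 371.64829954, 233.09626184],
       [  0.        ,   0.        ,   1.        ]]), 'R': array([[ 0.94630485, -0.3232667 , -0.00240281],
       [-0.31098158, -0.91232234,  0.2663802 ],
       [-0.08830399, -0.25132964, -0.96386504]]), 't': array([-0.53842507,  0.27208587,  0.3570161 ])}
```

View pics/w1.png

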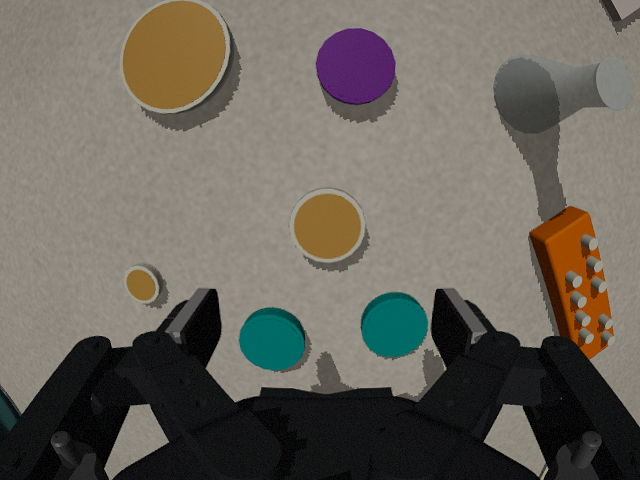

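The wrist view shows the middle dish at about (327,226) with clear space where the fingers will come down. I'll cross-check its position.

```bash
cat >> h.py <<'E'
def wrist_z(u,v,z):
    i=camera_info("wrist");K=i["K"]; x,y=(u-K[0,2]),(v-K[1,2]); r=np.hypot(x,y); t=r/K[0,0]
    w=i["R"].T@np.array([np.sin(t)*x/r,np.sin(t)*y/r,np.cos(t)]); o=-i["R"].T@i["t"]
    return o+w*(z-o[2])/w[2]
E
python3 - <<'E'
from h import *
im=cv2.imread("pics/w1.png"); hsv=cv2.cvtColor(im,cv2.COLOR_BGR2HSV)
m=((hsv[...,0]>8)&(hsv[...,0]<24)&(hsv[...,1]>110)&(hsv[...,2]>80)).astype(np.uint8); m[:180]=0;m[270:]=0;m[:,:280]=0;m[:,380:]=0
mo=cv2.moments(m,True); u,v=mo["m10"]/mo["m00"],mo["m01"]/mo["m00"]; print(u,v,wrist_z(u,v,.015))
print(at_z("side",282,260.5,.015))
E
```

```text
326.9605341246291 225.81097922848664 [0.60477891 0.10212638 0.015     ]
[0.59783344 0.10437615 0.015     ]
```

>>> move_arm:
  deltas:
    - [[0,0,0],[0.0,0.02,-0.3],-0.6]
    - [[0,0,0],[0.0,0.02,-0.6],-0.6]
    - [[0,0,0],[0.0,0.02,-0.95],-0.6]
    - [[0,0,0],[0.0,0.02,-0.95],-0.6]

```text
time: 3.02
tool_pos: [0.5997, 0.1033, 0.0311]
tcp_rot: [-2.549, -1.83, 0.01]
wrist_force: [-0.7, 0.4, 0.1]
width: 0.798
```

>>> move_arm:
  deltas:
    - [[0,0,0],[0,0,-0.1],-0.6]
    - [[0,0,0],[0,0,-0.2],-0.6]
    - [[0,0,0],[0,0,-0.3],-0.6]
    - [[0,0,0],[0,0,-0.3],-0.6]

```text
time: 3.52
tool_pos: [0.603, 0.1025, 0.0034]
tcp_rot: [-2.553, -1.829, 0.002]
wrist_force: [0.1, 0.1, -0.0]
width: 0.797
```

>>> move_arm:
  deltas:
    - [[0,0,0],[0,0,0],-0.2]
    - [[0,0,0],[0,0,0],0]
    - [[0,0,0],[0,0,0],0]
    - [[0,0,0],[0,0,0],0]
    - [[0,0,0],[0,0,0],0]
    - [[0,0,0],[0,0,0],0]
  grip_force: 30

```text
time: 4.28
tool_pos: [0.6043, 0.1027, 0.0048]
tcp_rot: [2.553, 1.83, 0.001]
wrist_force: [0.1, -0.4, 4.1]
width: 0.624
```

```bash
python3 - <<'E'
from h import *
s=status.read_state(); print(s["time"],s["tool_pos"],s["width"],s["wrist_force"])
p,d=read_camera("wrist"); cv2.imwrite("pics/w2.png",p[:,:,::-1])
E
```

```text
4.275 [0.60430304 0.10268879 0.00475537] 0.624376798364883 [ 0.06077992 -0.37698751  4.06575469]
```

View pics/w2.png

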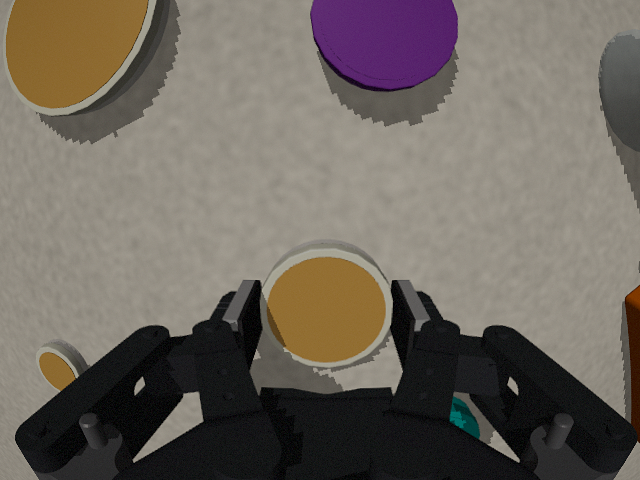

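The dish is between the pads and level. The visible near-side rim crescent at (325,243) is what the camera offset should give. I'll lift and carry it over while turning.

>>> move_arm:
  deltas:
    - [[0,0,0],[0,0,0.1],0]
    - [[0,0,0],[0,0,0.4],0]
    - [[0,0,0],[0,0,0.7],0]
    - [[0,0,0],[0,0,1],0]
  grip_force: 40

```text
time: 4.82
tool_pos: [0.6029, 0.1027, 0.1049]
tcp_rot: [-2.553, -1.829, 0.002]
wrist_force: [0.7, 0.6, -0.5]
width: 0.617
```

>>> move_arm:
  deltas:
    - [[0,0,-0.05],[-0.06,-0.28,0.2],0]
    - [[0,0,-0.09],[-0.12,-0.57,0.4],0]
    - [[0,0,-0.115],[-0.17,-0.85,0.4],0]

```text
time: 5.2
tool_pos: [0.5875, 0.017, 0.1466]
tcp_rot: [2.708, 1.59, 0.004]
wrist_force: [0.8, -0.8, -0.2]
width: 0.618
```

>>> move_arm:
  deltas:
    - [[0,0,-0.05],[-0.06,-0.28,0],0]
    - [[0,0,-0.09],[-0.12,-0.57,0],0]
    - [[0,0,-0.115],[-0.17,-0.85,0],0]

```text
time: 5.58
tool_pos: [0.5688, -0.068, 0.1441]
tcp_rot: [-2.841, -1.339, 0.001]
wrist_force: [0.1, -0.8, -1.3]
width: 0.621
```

>>> move_arm:
  deltas:
    - [[0,0,-0.05],[-0.06,-0.28,0],0]
    - [[0,0,-0.09],[-0.12,-0.57,0],0]
    - [[0,0,-0.115],[-0.17,-0.85,0],0]
    - [[0,0,-0.115],[-0.17,-0.85,0],0]

```text
time: 6.08
tool_pos: [0.5519, -0.1536, 0.1441]
tcp_rot: [-2.951, -1.076, 0.001]
wrist_force: [-0.2, 0.9, -0.6]
width: 0.619
```

```bash
python3 - <<'E'
from h import *
from scipy.spatial.transform import Rotation as R
s=status.read_state(); y=R.from_rotvec(s["tcp_rot"]).as_matrix()[:,1]; print(s["time"],s["tool_pos"],np.degrees(np.arctan2(y[1],y[0])),s["width"],s["wrist_force"])
p,d=read_camera("wrist"); cv2.imwrite("pics/w3.png",p[:,:,::-1])
E
```

```text
6.075 [ 0.55188723 -0.15363867  0.14413375] -49.937897149687316 0.6188325690486333 [-0.19633562  0.86733314 -0.57053511]
```

View pics/w3.png

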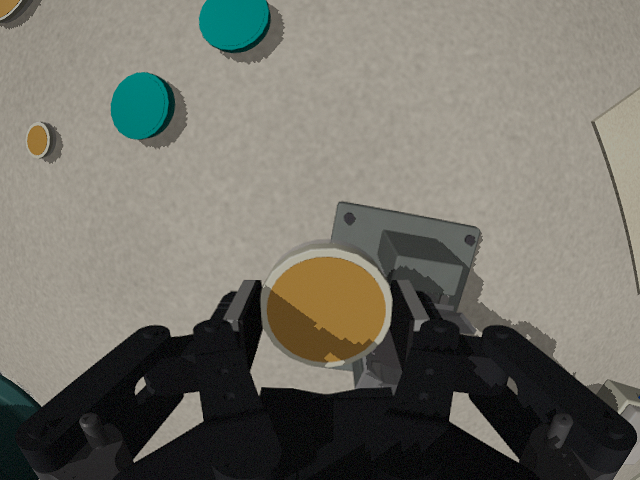

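The dish is held level, with its top centre at about (327,308), and the magazine base is visible behind it. I'll work out the dish offset from the TCP.

```bash
python3 - <<'E'
from h import *
im=cv2.imread("pics/w3.png"); hsv=cv2.cvtColor(im,cv2.COLOR_BGR2HSV)
m=((hsv[...,0]>8)&(hsv[...,0]<26)&(hsv[...,1]>110)&(hsv[...,2]>30)).astype(np.uint8); m[:240]=0;m[372:]=0;m[:,:255]=0;m[:,395:]=0
c=max(cv2.findContours(m,0,2)[0],key=cv2.contourArea); h=cv2.convexHull(c); e=cv2.fitEllipse(h); print(e)
p=wrist_z(*e[0],.154); s=status.read_state(); d=(p-s["tool_pos"])[:2]; a=np.radians(-49.94)
ty=np.array([np.cos(a),np.sin(a)]); tx=np.array([np.sin(a),-np.cos(a)])
L,Rr=(wrist_z(e[0][0]+k*e[1][1]/2,e[0][1],.154) for k in(-1,1)); print(p,"along x,y:",d@tx,d@ty,"orange width",np.linalg.norm(L-Rr))
E
```

```text
((325.7513122558594, 309.1504211425781), (104.78226470947266, 118.428466796875), 89.89871978759766)
[ 0.55188923 -0.15238768  0.154     ] along x,y: 5.2740599251853224e-05 -0.0003278845863782877 orange width 0.0474414972976632
```

>>> move_arm:
  deltas:
    - [[0,0,-0.05],[-0.06,-0.28,0],0]
    - [[0,0,-0.09],[-0.12,-0.57,0],0]
    - [[0,0,-0.112],[-0.18,-0.86,0],0]
    - [[0,0,-0.112],[-0.18,-0.86,0],0]
    - [[0,0,-0.112],[-0.18,-0.86,0],0]

```text
time: 6.75
tool_pos: [0.5348, -0.237, 0.1441]
tcp_rot: [-3.032, -0.817, 0.0]
wrist_force: [0.7, 0.2, -0.9]
width: 0.622
```

```bash
python3 - <<'E'
from h import *
from scipy.spatial.transform import Rotation as R
for k in range(2):
    p,d=read_camera(["side","top"][k]); cv2.imwrite(f"pics/a{k}.png",p[:,:,::-1])
    s=status.read_state(); y=R.from_rotvec(s["tcp_rot"]).as_matrix()[:,1]; print(s["time"],s["tool_pos"],np.degrees(np.arctan2(y[1],y[0])),s["width"],s["wrist_force"])
a=cv2.imread("pics/a0.png")[90:230,330:490]; b=cv2.imread("pics/a1.png")[180:320,400:560]
cv2.imwrite("pics/a.png",cv2.resize(np.hstack([a,b]),None,fx=2.5,fy=2.5,interpolation=cv2.INTER_CUBIC))
E
```

```text
6.8 [ 0.53491858 -0.23692625  0.14413287] -59.7980832617846 0.6178211977982765 [-0.42235484  0.72302916 -0.11692793]
6.85 [ 0.53496429 -0.23692554  0.1441634 ] -59.78617781704196 0.6152683631483402 [ 0.09280051  0.28218087 -0.33180482]
```

View pics/a.png

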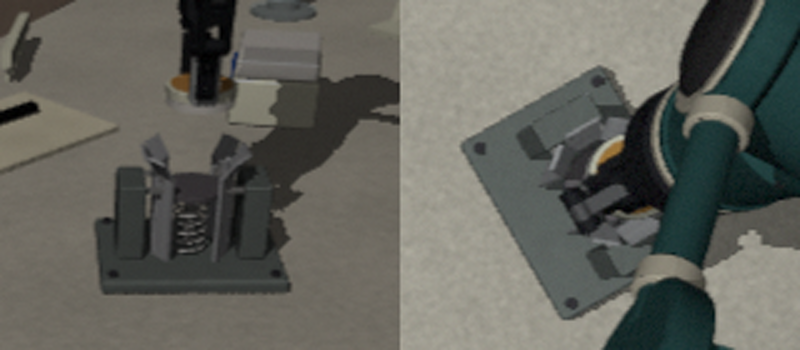

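In both crops the dish hangs over the mouth with the fingers lined up with the gaps. I'll lower it, trimming about 1–2 mm sideways.

>>> move_arm:
  deltas:
    - [[0,0,0],[-0.01,-0.02,-0.15],0]
    - [[0,0,0],[-0.01,-0.02,-0.3],0]
    - [[0,0,0],[-0.01,-0.02,-0.4],0]
    - [[0,0,0],[-0.01,-0.02,-0.45],0]
    - [[0,0,0],[-0.01,-0.02,-0.5],0]
    - [[0,0,0],[-0.01,-0.02,-0.5],0]

```text
time: 7.6
tool_pos: [0.5336, -0.2403, 0.094]
tcp_rot: [-3.033, -0.816, 0.0]
wrist_force: [-0.5, -0.3, -0.6]
width: 0.616
```

>>> move_arm:
  deltas:
    - [[0,0,0],[0,0,-0.05],0]
    - [[0,0,0],[0,0,-0.1],0]
    - [[0,0,0],[0,0,-0.1],0]

```text
time: 7.98
tool_pos: [0.5357, -0.2402, 0.086]
tcp_rot: [3.033, 0.816, 0.006]
wrist_force: [0.7, 3.6, 6.2]
width: 0.613
```

It made contact at TCP z of about 0.086, where expected. I'll release and retreat, keeping the fingers inside the gap line, then check the dish.

>>> move_arm:
  deltas:
    - [[0,0,0],[0,0,0],-0.6]
    - [[0,0,0],[0,0,0],-0.6]
    - [[0,0,0],[0,0,0],-0.6]
    - [[0,0,0],[0,0,0.3],-0.6]
    - [[0,0,0],[0,0,0.6],-0.6]
    - [[0,0,0],[0,0,0.6],-0.6]

```text
time: 8.72
tool_pos: [0.5357, -0.2414, 0.1472]
tcp_rot: [3.03, 0.815, 0.007]
wrist_force: [0.6, -0.3, -0.2]
width: 0.8
```

```bash
python3 - <<'E'
from h import *
s=status.read_state(); print(s["time"],s["tool_pos"],s["width"],s["wrist_force"])
p,d=read_camera("wrist"); cv2.imwrite("pics/b0.png",p[:,:,::-1]); np.save("pics/b0.npy",d)
q,d2=read_camera("side"); a=q[100:240,340:480,::-1]
cv2.imwrite("pics/b.png",np.hstack([cv2.resize(p[180:420,200:460,::-1],(455,420),interpolation=2),cv2.resize(a,(345,345),interpolation=2)[:, :] if 0 else cv2.copyMakeBorder(cv2.resize(a,(340,340),interpolation=2),0,80,0,0,0)]))
E
```

```text
8.725 [ 0.53572982 -0.24143375  0.14715186] 0.7996089338508803 [ 0.64237583 -0.3349261  -0.20300395]
```

View pics/b.png

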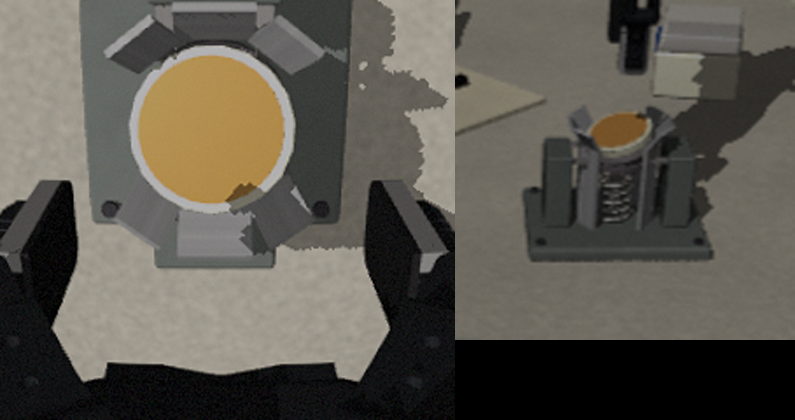

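The dish is in the mouth, but the side crop suggests a slight tilt. I'll fit a plane to its top from the depth data.

```bash
cat > fit.py <<'E'
from h import *
def fit(im,d):
    i=camera_info("wrist"); K=i["K"]; v,u=np.mgrid[:480,:640]
    x,y=u-K[0,2],v-K[1,2]; r=np.hypot(x,y)+1e-9; t=r/K[0,0]
    P=np.stack([np.tan(t)*x/r*d,np.tan(t)*y/r*d,d],-1); W=(P-i["t"])@i["R"]
    hsv=cv2.cvtColor(im,cv2.COLOR_BGR2HSV)
    m=((hsv[...,0]>8)&(hsv[...,0]<26)&(hsv[...,1]>90)&(hsv[...,2]>40)&(W[...,2]>.04)&(d>0)).astype(np.uint8)
    m=cv2.erode(m,np.ones((3,3)))>0; w=W[m]
    c=w.mean(0); n=np.linalg.svd(w-c)[2][2]; n*=np.sign(n[2])
    a=np.radians(30); ax=np.array([np.cos(a),np.sin(a),0]); ay=np.array([-np.sin(a),np.cos(a),0])
    rel=c-[.534,-.239,0]
    print(len(w),"centre",c,"off mag x,y",rel@ax,rel@ay,"tilt deg x,y",np.degrees([n@ax,n@ay]),"resid",np.std((w-c)@n))
if __name__=="__main__":
    import sys
    n=sys.argv[1]; fit(cv2.imread(f"pics/{n}.png"),np.load(f"pics/{n}.npy"))
E
python3 fit.py b0
```

```text
4989 centre [ 0.53286873 -0.23650749  0.08870819] off mag x,y 0.00026654947999998863 0.002724210313891511 tilt deg x,y [16.14741121  9.40633456] resid 0.0006393308616953069
```

It is tilted about 16° in magazine x and 9° in y, so the -x,-y side is high. With the jaws shut I'll nudge the high side down gently to level it.

>>> move_arm:
  deltas:
    - [[0,0,0],[-0.07,-0.05,0],0.2]
    - [[0,0,0],[-0.07,-0.05,0],1]
    - [[0,0,0],[-0.07,-0.05,0],1]
    - [[0,0,0],[-0.07,-0.05,0],1]
    - [[0,0,0],[-0.07,-0.05,-0.2],1]
    - [[0,0,0],[-0.07,-0.05,-0.4],1]
    - [[0,0,0],[-0.07,-0.05,-0.45],1]
    - [[0,0,0],[-0.07,-0.05,-0.48],1]

```text
time: 9.82
tool_pos: [0.5262, -0.245, 0.0952]
tcp_rot: [-3.032, -0.816, 0.002]
wrist_force: [-0.5, 0.6, 0.5]
width: 0.0
```

>>> move_arm:
  deltas:
    - [[0,0,0],[0,0,-0.02],1]
    - [[0,0,0],[0,0,-0.04],1]

```text
time: 10.07
tool_pos: [0.5272, -0.2455, 0.0929]
tcp_rot: [3.033, 0.816, 0.001]
wrist_force: [-1.0, 0.5, 1.1]
width: 0.001
```

>>> move_arm:
  deltas:
    - [[0,0,0],[0,0,-0.01],1]
    - [[0,0,0],[0,0,-0.02],1]

```text
time: 10.32
tool_pos: [0.527, -0.2455, 0.0907]
tcp_rot: [3.033, 0.816, 0.001]
wrist_force: [-0.1, -0.7, 0.7]
width: -0.003
```

```bash
python3 - <<'E'
from fit import *
p,d=read_camera("wrist"); im=np.ascontiguousarray(p[:,:,::-1]); cv2.imwrite("pics/c0.png",im); np.save("pics/c0.npy",d); fit(im,d)
s=status.read_state(); print(s["time"],s["tool_pos"],s["wrist_force"])
cv2.imwrite("pics/c.png",cv2.resize(im[180:440,180:480],None,fx=2,fy=2,interpolation=2))
E
```

```text
6344 centre [ 0.54132587 -0.23589612  0.08832183] off mag x,y 0.007896324819036843 -0.0009748987679955309 tilt deg x,y [4.04643862 1.65430923] resid 0.0005972171658623054
10.375 [ 0.52688771 -0.24544497  0.09044647] [-0.88980827  0.55660343  0.42117911]
```

View pics/c.png

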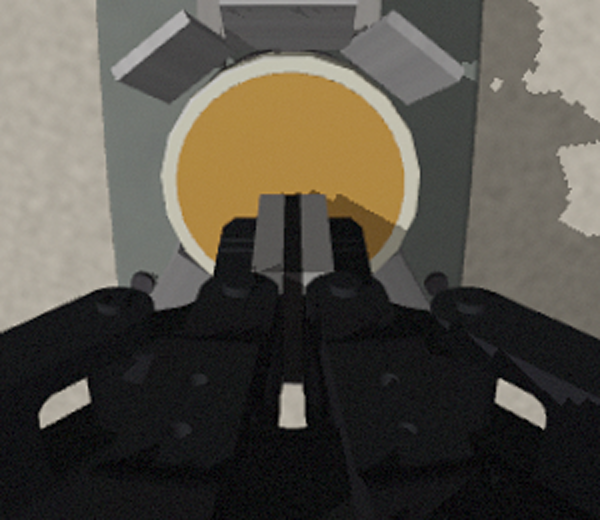

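It's now close to level (4° and 2°), with the tip just touching it. I'll shift to the middle and push down in steps, checking the force.

>>> move_arm:
  deltas:
    - [[0,0,0],[0,0,0.03],1]
    - [[0,0,0],[0.055,0.055,0.03],1]
    - [[0,0,0],[0.055,0.055,0.01],1]
    - [[0,0,0],[0.055,0.055,-0.02],1]
    - [[0,0,0],[0.055,0.055,-0.04],1]

```text
time: 11.0
tool_pos: [0.5325, -0.2399, 0.0864]
tcp_rot: [3.033, 0.816, 0.0]
wrist_force: [-0.8, 0.4, 7.0]
width: -0.001
```

>>> move_arm:
  deltas:
    - [[0,0,0],[0,0,-0.01],1]
    - [[0,0,0],[0,0,-0.02],1]
    - [[0,0,0],[0,0,-0.03],1]
    - [[0,0,0],[0,0,-0.04],1]

```text
time: 11.5
tool_pos: [0.5324, -0.24, 0.0826]
tcp_rot: [3.033, 0.816, 0.0]
wrist_force: [-0.6, -0.2, 5.7]
width: -0.001
```

```bash
python3 - <<'E'
from fit import *
p,d=read_camera("wrist"); fit(np.ascontiguousarray(p[:,:,::-1]),d)
E
```

```text
4386 centre [ 0.54315846 -0.23590435  0.08218959] off mag x,y 0.009479282709081788 -0.001898317607696253 tilt deg x,y [-0.13239691 -0.07685986] resid 0.0005877223808070953
```

>>> move_arm:
  deltas:
    - [[0,0,0],[0,0,-0.02],1]
    - [[0,0,0],[0,0,-0.04],1]
    - [[0,0,0],[0,0,-0.06],1]

```text
time: 11.92
tool_pos: [0.5324, -0.24, 0.0767]
tcp_rot: [3.033, 0.816, 0.0]
wrist_force: [-2.3, 0.6, 6.8]
width: 0.005
```

The dish is level to 0.1°, so I'll keep pushing.

>>> move_arm:
  deltas:
    - [[0,0,0],[0,0,-0.02],1]
    - [[0,0,0],[0,0,-0.04],1]
    - [[0,0,0],[0,0,-0.06],1]

```text
time: 12.3
tool_pos: [0.5324, -0.24, 0.0707]
tcp_rot: [3.033, 0.816, 0.0]
wrist_force: [-1.8, -0.4, 4.6]
width: 0.002
```

>>> move_arm:
  deltas:
    - [[0,0,0],[0,0,-0.02],1]
    - [[0,0,0],[0,0,-0.04],1]
    - [[0,0,0],[0,0,-0.06],1]
    - [[0,0,0],[0,0,-0.07],1]
    - [[0,0,0],[0,0,-0.07],1]

```text
time: 12.92
tool_pos: [0.5324, -0.24, 0.0633]
tcp_rot: [3.033, 0.816, 0.0]
wrist_force: [-1.0, -0.5, 4.5]
width: 0.001
```

```bash
python3 - <<'E'
from fit import *
p,d=read_camera("wrist"); fit(np.ascontiguousarray(p[:,:,::-1]),d)
E
```

```text
4365 centre [ 0.54297133 -0.2360243   0.06303811] off mag x,y 0.009257255015220612 -0.0019086330384340037 tilt deg x,y [-0.21630665 -0.03777549] resid 0.0006091455950230895
```

The top is at 63 mm and level, with only the 5 N of the spring left. I'll retreat slowly, then well clear, and look.

>>> move_arm:
  deltas:
    - [[0,0,0],[0,0,0.03],1]
    - [[0,0,0],[0,0,0.06],1]
    - [[0,0,0],[0,0,0.09],1]
    - [[0,0,0],[0,0,0.3],1]
    - [[0,0,0],[0,0,0.6],1]
    - [[0,0,0],[0,0,1],1]
    - [[0,0,0],[0,0,1],1]

```text
time: 13.85
tool_pos: [0.5342, -0.2405, 0.1667]
tcp_rot: [3.03, 0.816, 0.007]
wrist_force: [0.2, 0.4, 0.2]
width: 0.003
```

```bash
python3 - <<'E'
from fit import *
p,d=read_camera("wrist"); im=np.ascontiguousarray(p[:,:,::-1]); fit(im,d)
s=status.read_state(); print(s["time"],s["tool_pos"],s["wrist_force"])
q,_=read_camera("side"); q=np.ascontiguousarray(q[:,:,::-1])
cv2.imwrite("pics/e.png",np.hstack([cv2.resize(im[150:430,180:460],(400,400),interpolation=2),cv2.resize(q[110:230,350:470],(400,400),interpolation=2)]))
E
```

```text
3471 centre [ 0.5335265  -0.23839866  0.06757943] off mag x,y -0.00010939870110603737 0.0007575242739383316 tilt deg x,y [ 0.09988254 -0.13475165] resid 0.0006577178842223368
13.9 [ 0.53285435 -0.23988506  0.16442542] [-0.5678948  -1.28169096 -0.11849949]
```

View pics/e.png

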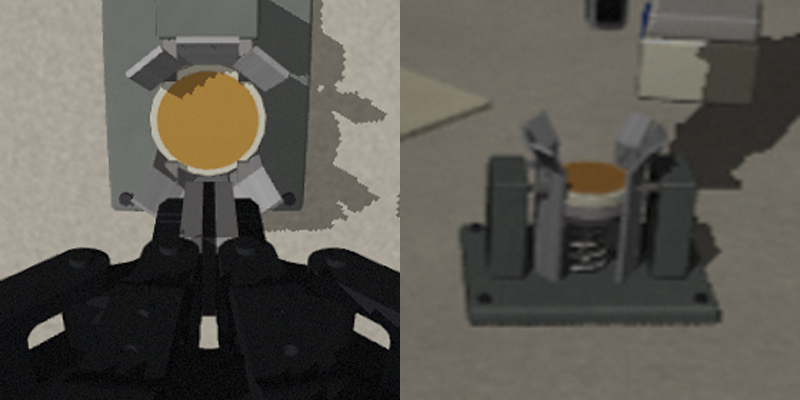

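The dish sits level under the noses, with its top at z = 0.0676 (it sprang back from 63 mm and was caught). One last check after a short wait, including the other dishes.

>>> move_arm:
  deltas:
    - [[0,0,0],[0,0,0.2],1]
    - [[0,0,0],[0,0,0.2],1]
    - [[0,0,0],[0,0,0.2],1]
    - [[0,0,0],[0,0,0.2],1]
    - [[0,0,0],[0,0,0.2],1]
    - [[0,0,0],[0,0,0.2],1]
    - [[0,0,0],[0,0,0.2],1]
    - [[0,0,0],[0,0,0.2],1]

```text
time: 14.95
tool_pos: [0.5323, -0.2398, 0.1833]
tcp_rot: [-3.034, -0.816, 0.0]
wrist_force: [0.7, -0.1, -0.2]
width: 0.004
```

```bash
python3 - <<'E'
from fit import *
from workcell import order
p,d=read_camera("wrist"); fit(np.ascontiguousarray(p[:,:,::-1]),d)
t,d=read_camera("top"); hsv=cv2.cvtColor(np.ascontiguousarray(t[:,:,::-1]),cv2.COLOR_BGR2HSV)
m=((hsv[...,0]>8)&(hsv[...,0]<24)&(hsv[...,1]>110)&(hsv[...,2]>80)).astype(np.uint8)
n,l,s,ce=cv2.connectedComponentsWithStats(m); print([ (ce[k].round(1),s[k,4]) for k in range(1,n) if s[k,4]>80])
print(status.read_state()["wrist_force"], order.finish_job())
E
```

```text
3085 centre [ 0.53518668 -0.23932986  0.06985578] off mag x,y 0.0008627616886400949 -0.0008790067572823403 tilt deg x,y [-0.11563329 -0.04781365] resid 0.0006702969014262689
[(array([358.8, 112.4]), np.int32(1812)), (array([201.3, 249.6]), np.int32(1516)), (array([476.8, 250.4]), np.int32(307)), (array([285.3, 305.1]), np.int32(167))]
the job is handed in; nothing more can be done
[-0.36159982 -0.01602876  0.03367288] None
```

The middle dish is in the magazine, caught beneath the catches, and it stayed there after I let go. I handed the job in at about 15 s.

- **What I did:** I gripped the dish, set it in the flared mouth and released it. It came to rest tilted about 16°, so I levelled it with a light push on the high side. I then pushed it straight down with shut fingers until its top was at about 63 mm; the highest force I read was about 7 N. I then backed off and left the robot clear.
- **Caught and level:** The dish sprang back up and stopped level (0.1°), centred within about 1 mm of the bore axis. Its top measured 67.6 mm just after release and 69.9 mm one second later. The second reading is at the 70 mm underside of the catches and above the 69 mm needed to latch. I put the difference down to the roughly 2 mm camera error and some remaining arm motion at the first reading, so I take the dish as held under the catches. The side view after release also shows it below the noses.
- **Other dishes:** The small and large dishes are at the same pixels in the top view as at the start.

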